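# Change the samples on the drying-room shaker and start it

### The job

Take the dried sample tins out of the shaker tray and stand them upright in the red crate, and stand every fresh tin from the bench upright in a shaker bay of its own, down on the bay floor. When all are loaded, swing the keeper bar shut over them until it clicks home, and only then twist the start knob on the control box clockwise fully to its stop, hold it there about a second and release it so that it springs back. Leave the other things on the bench as they are.

Things in the scene. Friction and masses are not known exactly. Their poses are not given: they have to be found in the camera images.
- fresh1: fresh sample: plain aluminium lidded sample tin, a closed upright cylinder 58 mm in diameter and 50 mm tall, about 0.2 kg; origin at the centre of its underside, z up its axis. Stands on the bench at the start; three or four of the four are present
- fresh2: fresh sample: plain aluminium lidded sample tin, a closed upright cylinder 58 mm in diameter and 50 mm tall, about 0.2 kg; origin at the centre of its underside, z up its axis. Stands on the bench at the start; three or four of the four are present
- fresh3: fresh sample: plain aluminium lidded sample tin, a closed upright cylinder 58 mm in diameter and 50 mm tall, about 0.2 kg; origin at the centre of its underside, z up its axis. Stands on the bench at the start; three or four of the four are present
- fresh4: fresh sample: plain aluminium lidded sample tin, a closed upright cylinder 58 mm in diameter and 50 mm tall, about 0.2 kg; origin at the centre of its underside, z up its axis. Stands on the bench at the start; three or four of the four are present
- dried1: dried sample: the same kind of plain aluminium lidded sample tin, a closed upright cylinder 58 mm in diameter and 50 mm tall, about 0.2 kg; origin at the centre of its underside, z up its axis. Stands in a shaker bay at the start; one or two of the three are present
- dried2: dried sample: the same kind of plain aluminium lidded sample tin, a closed upright cylinder 58 mm in diameter and 50 mm tall, about 0.2 kg; origin at the centre of its underside, z up its axis. Stands in a shaker bay at the start; one or two of the three are present
- dried3: dried sample: the same kind of plain aluminium lidded sample tin, a closed upright cylinder 58 mm in diameter and 50 mm tall, about 0.2 kg; origin at the centre of its underside, z up its axis. Stands in a shaker bay at the start; one or two of the three are present
- shaker: bench shaker (fixed): low grey block 170 x 170 mm with a white tray on top, divided by 22 mm ribs into 2 x 2 square bays of 68 mm, pitch 90 mm. Origin: centre of its underside; x runs from the keeper's hinge to its catch, y to the left of that. Heights over the table: bay floors 26 mm, ribs and 6 mm outer walls 46 mm, top of a tin in a bay 76 mm
- bay0 (a point): centre of the floor of one shaker bay (hinge side, +y of the shaker frame); axes as the shaker's
- bay1 (a point): centre of the floor of one shaker bay (hinge side, -y of the shaker frame); axes as the shaker's
- bay2 (a point): centre of the floor of one shaker bay (catch side, +y of the shaker frame); axes as the shaker's
- bay3 (a point): centre of the floor of one shaker bay (catch side, -y of the shaker frame); axes as the shaker's
- keeper (a joint): keeper bar, a steel flat 50 x 8 mm that swings level, 82 to 90 mm above the table, on an upright pin at x = -102 mm, y = 0 of the shaker frame. 0 rad = shut, across the middle of the shaker over the edges of the tins; grows anticlockwise from above as it opens, to 1.9. A sprung ball gives a click (a few newtons) in the last 0.08 rad; home is below 0.03
- keeper_peg (a point): grip point on the upright black round peg near the free end of the keeper bar, 204 mm from the hinge axis; peg 16 mm in diameter, from 90 to 130 mm above the table, this point at 114 mm
- control_box: grey control box (fixed), 120 x 120 x 50 mm, with the start knob in the middle of its top; origin at the centre of its underside
- starter (a joint): spring-return start knob, upright axis: 0 rad = rest, grows clockwise seen from above, hard stop at 1.2 rad; takes about 0.2 N m at the stop and springs back to 0 when let go
- starter_grip (a point): grip point on the start knob's axis, 88 mm above the table. The knob's grip is a bar 56 mm long (along this point's x, which turns with the knob) and 14 mm thick (along y), from 64 to 100 mm above the table, on a disc 54 mm in diameter
- crate: red slatted outfeed crate (fixed), open on top, 220 (x) x 170 (y) x 55 mm outside, walls and floor 5 mm (10 mm posts inside the corners); origin at the centre of its underside
- spray_bottle: bystander, not part of the job: closed white bottle, 60 mm diameter, 150 mm tall
- scoop: bystander, not part of the job: steel spoon-shaped scoop lying on the bench, 200 mm long
- tray_brush: bystander, not part of the job: white-handled brush lying on the bench, 200 mm long
- bowl: bystander, not part of the job: steel bowl, 100 mm across, 50 mm tall
- jar: bystander, not part of the job: glass jar with a steel lid, 64 mm diameter, 100 mm tall
- measuring_cup: bystander, not part of the job: white plastic mug, 76 mm diameter, 85 mm tall

How it is judged:
By the outcome, as a careful person would: the job done as asked, in the order asked, and still so for the second after the job is handed in, with the robot touching nothing.
Of fresh1, fresh2, fresh3, fresh4 only 3 to 4 are there at a start; the rules pass over those that are not, and their reading is None.
Of dried1, dried2, dried3 only 1 to 2 are there at a start; the rules pass over those that are not, and their reading is None.
At some moment in a run one of fresh1, fresh2, fresh3, fresh4 may be knocked a few centimetres aside while the robot is not near it.
It also fails if it takes over 208 s, if anything falls off the work surface, if the arm or the gripper's body presses on something with over 40 N, if the wrist force passes 120 N, or if a joint passes its speed limit or range.

### The arm

A 6-joint arm with a two-finger parallel gripper is mounted at the origin on the work surface. World frame = base frame: x ahead of the robot, y to its left, z up, the work surface at z = 0. Lengths are in m, angles in degrees, forces in N, time in s.
With the tool pointing down it reaches from about 0.275 to 0.825 m from the base axis. Payload 5.2 kg.
Tool frame: the origin (TCP) lies on the centre line of the jaws, within the pads' length; the fingertips stand 11 mm ahead of it and the grasp point (between the pads) lies 8 mm behind it (finger_overhang is the distance from the TCP to the fingertips, in m); z points along the fingers, y is the direction in which the jaws open and shut (so a half turn about z gives the same grasp; the last joint's range is limited). The gripper opens to 93 mm and grips with 3 to 60 N. Pads are 15 mm wide; open, the fingers measure 128 mm over their backs; the gripper's body (75 mm by 188 mm) begins 65 mm behind the grasp point.
Start: joints at [61.891, 14.817, 87.949, -0, 77.235, -11.62], TCP at [0.156, 0.527, 0.204] pointing down, gripper open.
Joint ranges: [-179.93, 179.93], [-52.35, 119.4], [10.71, 147.94], [-69.91, 249.91], [12.55, 155.21], [-178.61, 178.61]. Speed limits (degrees/s): [147.25, 147.25, 180, 180, 180, 180].

### API

Orientations are given as [roll, pitch, yaw] about the fixed x, y, z axes, in that order (R = Rz(yaw) Ry(pitch) Rx(roll)).
In Python, from rig import * gives the robot as it stands. The module is installed in compiled form; this text tells all that it offers. Calls block until the motion is done:
- movep(position, orientation): joint-space move of the TCP to a pose.
- move_linear(position, orientation=None, v=0.15): straight line of the TCP; orientation=None keeps the orientation; v is the mean speed in m/s.
- move_joints(angles): joint-space move.
- gripper_to(opening): finger opening in m; the grip force is fixed at half the most; returns when the fingers have stopped.
- wait(seconds).
- ik(position, orientation): joint angles nearest the present ones, or None.
- read_camera(name): name is "scene" or "top"; returns (picture, depth): 480x640x3 uint8, blue, green, red; 480x640 float32, m along the optical axis (not along the pixel's ray), 0 where there is no reading.
- camera_info(name): a dict with "camera_matrix" (3x3 intrinsics, pixels), "world_from_camera" (4x4, takes a point from camera to world coordinates). Camera axes: x right, y down, z forward; pixel columns grow to the right and rows downward; lengths in m; the calibration is good to about 2 mm. A picture is of the moment at which its call begins. camera_info takes no time and is no camera call.
A pose or a line that the arm cannot do raises Unreachable and nothing moves.
- close_job(): hands the job in, once; it reports no verdict.
Readings, each from a call of its own:
- read_time(): time.
- read_q(): joint angles.
- read_joint_velocities(): joint speeds.
- read_joint_torque(): joint torques, N m.
- read_ee_pos(): TCP position.
- read_tcp_rot(): TCP orientation.
- read_wrist_force(): force on the tool from outside, world axes, zero at the start.
- read_moment(): the same for the moment, N m.
- read_gripper_width(): finger opening in m.
Only numpy, scipy, OpenCV 4.12 (cv2) and the standard library are available. Lean on these libraries where they do the work, as an engineer would, in place of code of your own. Each camera call takes 0.05 s, during which the arm holds its last target.

## Working session

There is one attempt and no reset: what is moved stays moved. The work goes in short steps, each a Python script; the robot and the scene stay as the last script left them, time stands still between calls to the robot, and variables do not carry over. Pictures are saved under pics/ and viewed, and the job is handed in when it is done.

```bash
mkdir -p pics; ls; python3 - <<'E'
from rig import *
import cv2
print(read_time())
for n in ("scene","top"):
    im,d=read_camera(n); cv2.imwrite(f"pics/{n}0.png",im)
    import numpy as np; np.save(f"pics/{n}0.npy",d)
    c=camera_info(n); print(n,c["camera_matrix"],c["world_from_camera"])
E
```

```text
pics
0.0
scene [[605.09627144   0.         316.94747243]
 [  0.         605.09627144 238.47421347]
 [  0.           0.           1.        ]] [[ 0.51693291  0.71066122 -0.47722216  1.1942085 ]
 [ 0.85602304 -0.43059394  0.28603044 -0.40001915]
 [-0.00221823 -0.55637171 -0.83093056  1.18411158]
 [ 0.          0.          0.          1.        ]]
top [[525.7831239    0.         320.7831316 ]
 [  0.         525.7831239  233.20761787]
 [  0.           0.           1.        ]] [[ 9.72359925e-02 -9.70801104e-01  2.19295187e-01  2.41614821e-01]
 [-9.95260821e-01 -9.46182542e-02  2.24339995e-02 -3.90864098e-02]
 [-1.02962368e-03 -2.20437300e-01 -9.75400603e-01  1.45273432e+00]
 [ 0.00000000e+00  0.00000000e+00  0.00000000e+00  1.00000000e+00]]
```

View pics/scene0.png

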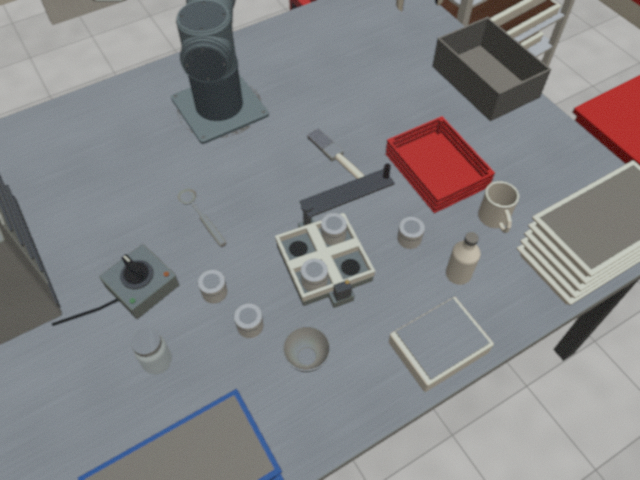

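View pics/top0.png

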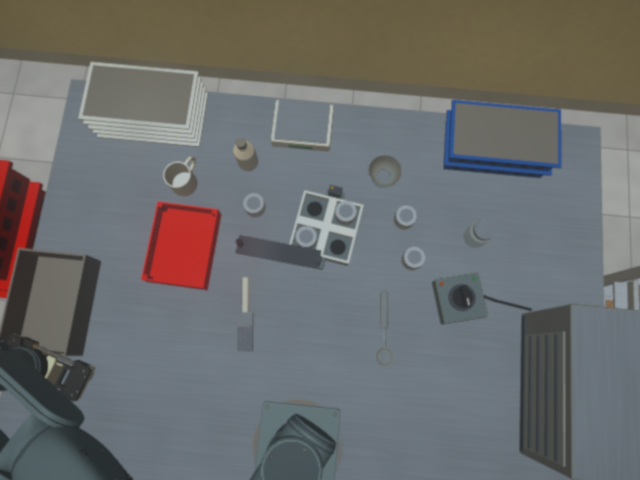

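The scene holds three visible fresh tins (top view about (254,204), (405,216), (414,258)) and two dried tins in bays (346,211) and (306,236). The keeper is open to the left with its peg at about (240,242), and the control box is at (460,298). The arm could be hiding something at bottom left. Next I'll measure.

```bash
cat > vis.py <<'E'
import numpy as np, cv2
from rig import *
def ray(cam,u,v,z):
    c=camera_info(cam);K=c["camera_matrix"];T=c["world_from_camera"]
    d=T[:3,:3]@np.linalg.inv(K)@np.array([u,v,1.]);o=T[:3,3]
    return o+d*(z-o[2])/d[2]
def proj(cam,p):
    c=camera_info(cam);K=c["camera_matrix"];T=np.linalg.inv(c["world_from_camera"])
    q=K@(T@np.append(p,1))[:3];return q[:2]/q[2]
def cloud(cam,d):
    c=camera_info(cam);K=c["camera_matrix"];T=c["world_from_camera"]
    v,u=np.mgrid[0:480,0:640]
    P=np.stack([(u-K[0,2])/K[0,0]*d,(v-K[1,2])/K[1,1]*d,d],-1)
    W=P@T[:3,:3].T+T[:3,3]; W[d<=0]=np.nan
    return W
def blobs(cam,d,z0,z1,amin=40):
    W=cloud(cam,d); m=((W[...,2]>z0)&(W[...,2]<z1)).astype(np.uint8)
    n,l,s,c=cv2.connectedComponentsWithStats(m,connectivity=4)
    for i in range(1,n):
        if s[i,4]>=amin:
            P=W[l==i]; zz=np.median(P[:,2])
            print(cam,"px",c[i].round(1),"n",s[i,4],"ext",s[i,2:4],"med",np.round(np.median(P,0),4),"mid",np.round((P.max(0)+P.min(0))/2,4),"size",np.round(P.max(0)-P.min(0),3))
E
python3 - <<'E'
from vis import *
for n in ("top","scene"):
    d=np.load(f"pics/{n}0.npy"); print(n,(d<=0).sum())
    for a,b in ((.043,.058),(.07,.095)):
        print(a,b); blobs(n,d,a,b)
print(proj("scene",[.156,.527,0]),proj("scene",[.156,.527,0.2]))
im=cv2.imread("pics/top0.png"); cv2.imwrite("pics/topz.png",cv2.resize(im[140:340,220:520],None,fx=2.6,fy=2.6,interpolation=cv2.INTER_CUBIC))
im=cv2.imread("pics/scene0.png"); cv2.imwrite("pics/scz.png",cv2.resize(im[120:380,100:500],None,fx=2,fy=2,interpolation=cv2.INTER_CUBIC))
E
```

```text
top 1200
0.043 0.058
top px [301.6 122.6] n 2203 ext [62 47] med [0.8752 0.0794 0.0519] mid [0.8767 0.0795 0.0505] size [0.131 0.169 0.015]
top px [173.5 138.9] n 41 ext [23  6] med [0.7882 0.4372 0.0561] mid [0.7891 0.4344 0.0534] size [0.011 0.063 0.009]
top px [384.8 168.6] n 201 ext [36 34] med [ 0.7677 -0.1693  0.0489] mid [ 0.7547 -0.1674  0.0499] size [0.1   0.098 0.014]
top px [174.8 169.3] n 52 ext [20 11] med [0.7037 0.4232 0.0501] mid [0.6949 0.4127 0.0503] size [0.031 0.051 0.014]
top px [325.6 221.5] n 929 ext [72 61] med [ 0.5844 -0.0175  0.0465] mid [ 0.5915 -0.0199  0.0496] size [0.165 0.187 0.013]
top px [252.9 203.2] n 322 ext [21 20] med [0.6232 0.1887 0.05  ] mid [0.6236 0.1883 0.0503] size [0.057 0.056 0.014]
top px [152.9 238.2] n 343 ext [40 80] med [0.4976 0.4528 0.0527] mid [0.4921 0.425  0.0505] size [0.22  0.073 0.015]
top px [188.9 206.6] n 40 ext [17  4] med [0.5957 0.3618 0.0527] mid [0.5967 0.3623 0.0511] size [0.007 0.045 0.014]
top px [405.5 215.6] n 330 ext [21 21] med [ 0.6288 -0.2343  0.0501] mid [ 0.6292 -0.2358  0.0505] size [0.057 0.056 0.014]
t
[... 6015 characters left out ...]
e [0.17  0.186 0.025]
scene px [461.1 262.7] n 190 ext [27 21] med [0.7776 0.2061 0.0834] mid [0.7668 0.2184 0.0825] size [0.052 0.042 0.025]
scene px [313.4 270.2] n 515 ext [27 25] med [ 0.6242 -0.0673  0.0766] mid [ 0.6223 -0.0668  0.0769] size [0.059 0.057 0.013]
scene px [134.8 271.8] n 80 ext [23 19] med [ 0.446  -0.394   0.0849] mid [ 0.4239 -0.3944  0.0827] size [0.056 0.026 0.024]
scene px [ 27.1 304.5] n 459 ext [51 55] med [ 0.3998 -0.6104  0.083 ] mid [ 0.3652 -0.6161  0.0825] size [0.08  0.114 0.025]
scene px [151.2 352.7] n 248 ext [32 27] med [ 0.6249 -0.4353  0.0766] mid [ 0.6136 -0.4355  0.0825] size [0.04  0.061 0.025]
[406.95344468  72.61645546] [416.26024314  12.49320282]
```

View pics/topz.png

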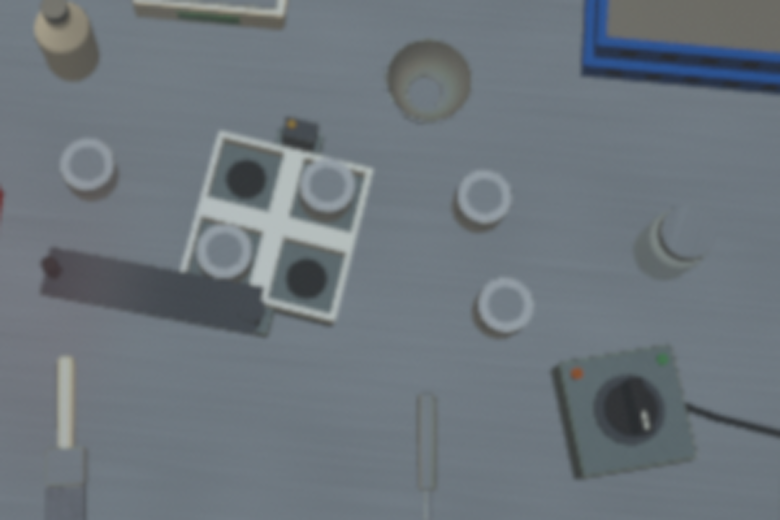

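View pics/scz.png

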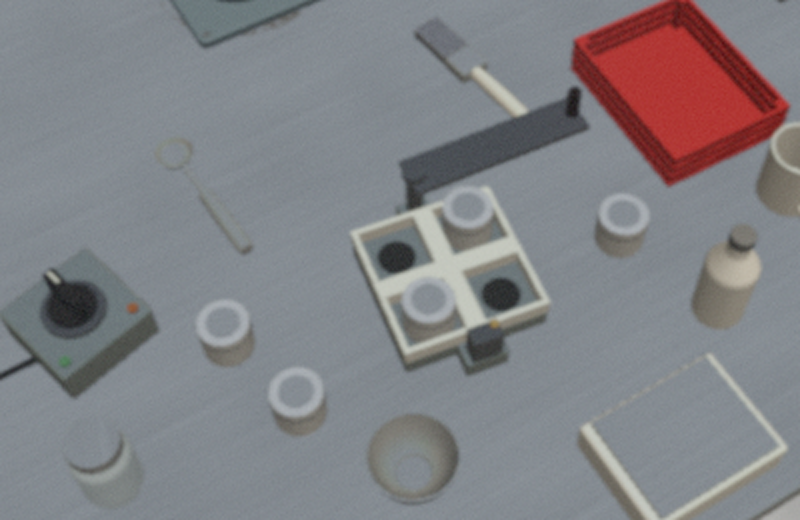

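Both views agree to about 4 mm, and I see three fresh tins and two dried. Now I'll fit the shaker, keeper, peg, knob and crate.

```bash
cat > fit.py <<'E'
from vis import *
def rect(P,name):
    P=P[:,:2].astype(np.float32)
    r=cv2.minAreaRect(P*1000); print(name,len(P),"c",np.round(r[0],1),"size",np.round(r[1],1),"ang",round(r[2],2)); return r
def box(W,x0,x1,y0,y1,z0,z1,extra=None):
    m=(W[...,0]>x0)&(W[...,0]<x1)&(W[...,1]>y0)&(W[...,1]<y1)&(W[...,2]>z0)&(W[...,2]<z1)
    if extra is not None: m&=extra
    return W[m]
if __name__=="__main__":
    allw={}
    for n in ("top","scene"):
        d=np.load(f"pics/{n}0.npy");im=cv2.imread(f"pics/{n}0.png");W=cloud(n,d)
        hsv=cv2.cvtColor(im,cv2.COLOR_BGR2HSV)
        white=(hsv[...,1]<60)&(hsv[...,2]>165)
        print(n)
        a=box(W,.47,.72,-.14,.11,.040,.052,white);rect(a,"tray")
        b=box(W,.43,.56,-.1,.24,.086,.094);rect(b,"bar")
        p=box(W,.4,.6,.1,.25,.100,.136);rect(p,"peg");print(np.median(p,0),p.max(0))
        k=box(W,.33,.5,-.48,-.3,.094,.106);rect(k,"knob")
        rect(box(W,.33,.5,-.48,-.3,.075,.106),"knob2")
        rect(box(W,.33,.5,-.48,-.3,.046,.054),"box")
        red=((hsv[...,0]<8)|(hsv[...,0]>172))&(hsv[...,1]>120)
        c=box(W,.33,.65,.25,.5,.048,.06,red);rect(c,"crate")
        allw[n]=(a,b,k,c)
    for i,s in enumerate(("tray","bar","knob","crate")):
        rect(np.vstack([allw["top"][i],allw["scene"][i]]),s+" both")
E
python3 fit.py
```

```text
top
tray 970 c [580.6 -18.1] size [169.3 168.3] ang 80.83
bar 1241 c [487.6  98. ] size [227.9  50.7] ang 84.62
peg 42 c [496.6 200.2] size [14.5 13.9] ang 38.35
[0.49552762 0.19919608 0.12721808] [0.50445014 0.20951498 0.13398969]
knob 121 c [ 418.8 -395.1] size [55.8 15.5] ang 15.52
knob2 170 c [ 418.5 -394.2] size [56.  16.4] ang 16.94
box 1233 c [ 418.3 -394.6] size [119.7 121.2] ang 14.96
crate 651 c [490.2 372.2] size [172.1 221.6] ang 87.93
scene
tray 1613 c [580.1 -15.2] size [170.7 175.5] ang 81.11
bar 1452 c [490.7  99.5] size [226.2  55.2] ang 84.84
peg 87 c [499.9 201.9] size [16.4 16.3] ang 14.17
[0.50309568 0.19944019 0.12186528] [0.50988151 0.2104248  0.13518872]
knob 167 c [ 421.9 -394.2] size [58.  14.4] ang 15.49
knob2 234 c [ 421.6 -394.2] size [59.4 14.8] ang 14.85
box 1703 c [ 422.4 -394.2] size [122.5 120.1] ang 15.23
crate 898 c [492.7 373.2] size [175.7 224.3] ang 87.96
tray both 2583 c [579.9 -16.1] size [172.5 175.5] ang 81.1
bar both 2693 c [490.3  98.2] size [228.9  55.8] ang 84.69
knob both 288 c [ 420.9 -394.5] size [60.1 15.5] ang 15.52
crate both 1549 c [492.2 373.2] size [175.8 225.4] ang 87.93
```

```bash
cat > h.py <<'E'
from vis import *
from fit import box,rect
S=np.array([.5805,-.0165]); A=np.radians(-9.0)
ex=np.array([np.cos(A),np.sin(A)]); ey=np.array([-ex[1],ex[0]])
BAY=[S+.045*(sx*ex+sy*ey) for sx,sy in((-1,1),(-1,-1),(1,1),(1,-1))]
HINGE=S-.102*ex
CR=np.array([.4914,.3728]); 
YAW=-9.0
H=.20
def tins(z=.05,show=True):
    """tins whose top is at z: fused from both views"""
    out={}
    for n in("top","scene"):
        im,d=read_camera(n); W=cloud(n,d)
        m=((W[...,2]>z-.007)&(W[...,2]<z+.008)).astype(np.uint8)
        k,l,s,c=cv2.connectedComponentsWithStats(m,connectivity=4)
        out[n]=[]
        for i in range(1,k):
            P=W[l==i]
            if s[i,4]<150 or s[i,4]>900: continue
            ext=P.max(0)-P.min(0); mid=(P.max(0)+P.min(0))/2
            if .048<ext[0]<.066 and .048<ext[1]<.066: out[n].append(mid[:2])
        cv2.imwrite(f"pics/{n}_{read_time():.1f}.png",im)
    if show: print({k:[p.round(3).tolist() for p in v] for k,v in out.items()})
    f=[]
    for a in out["top"]:
        for b in out["scene"]:
            if np.hypot(*(a-b))<.012: f.append((a+b)/2)
    return f
def down(yaw): return [180,0,yaw]
def go(xy,z,yaw=None,v=.3): move_linear([xy[0],xy[1],z],None if yaw is None else down(yaw),v=v)
def up(z=H,v=.25):
    p=read_ee_pos(); move_linear([p[0],p[1],z],v=v)
def pick(xy,zb,yaw,opening=.08):
    p=read_ee_pos()
    if p[2]<H-.005: up()
    gripper_to(opening)
    go(xy,H,yaw)
    go(xy,zb+.07,v=.2)
    go(xy,zb+.036,v=.08)
    gripper_to(.04)
    w=read_gripper_width(); 
    up(); print("picked w",round(w,4),round(read_gripper_width(),4),"t",read_time(),"F",np.round(read_wrist_force(),1))
def place(xy,zb,yaw,opening=.068,clear=.055):
    go(xy,H,yaw)
    f0=np.array(read_wrist_force())
    go(xy,zb+.036+clear-.025,v=.2)
    z=zb+.036+clear-.025
    while z>zb+.037:
        z=max(z-.004,zb+.037); go(xy,z,v=.06)
        f=np.array(read_wrist_force())-f0
        if abs(f[2])>8 or np.hypot(f[0],f[1])>8: print("contact z",round(z-.036,4),f.round(1)); break
    print("placed at tcp",np.round(read_ee_pos(),4),"df",f.round(1))
    return z<=zb+.0375
E
python3 - <<'E'
from h import *
print(read_tcp_rot(),read_ee_pos(), [b.round(4).tolist() for b in BAY],HINGE)
for y in (-9,171):
    for xy in (BAY[0],BAY[3],CR,(.631,-.2345),(.517,-.263),(.625,.189)):
        print(y,xy,np.round(ik([xy[0],xy[1],.1],down(y)),0))
for y in (15,75,105,-15,-75,-105,165): print(y,np.round(ik([.42,-.394,.1],down(y)),0))
E
```

```text
[-1.79908821e+02 -1.71754491e-02  1.63512094e+02] [0.15584681 0.52693605 0.20281941] [[0.5431, 0.035], [0.529, -0.0539], [0.632, 0.0209], [0.6179, -0.068]] [ 0.47975579 -0.00054368]
-9 [0.54309358 0.03498553] [-8. 19. 97. -0. 64. 91.]
-9 [ 0.61790642 -0.06798553] [-17.  27.  86.  -0.  68.  82.]
-9 [0.4914 0.3728] [ 27.  26.  86.  -0.  67. 126.]
-9 (0.631, -0.2345) [-30.  32.  77.  -0.  71.  69.]
-9 (0.517, -0.263) [-38.  23.  92.  -0.  65.  61.]
-9 (0.625, 0.189) [  7.  30.  81.  -0.  70. 106.]
171 [0.54309358 0.03498553] [ -8.  19.  97.   0.  64. -89.]
171 [ 0.61790642 -0.06798553] [-17.  27.  86.   0.  68. -98.]
171 [0.4914 0.3728] [ 27.  26.  86.   0.  67. -54.]
171 (0.631, -0.2345) [ -30.   32.   77.    0.   71. -111.]
171 (0.517, -0.263) [ -38.   23.   92.    0.   65. -119.]
171 (0.625, 0.189) [  7.  30.  81.   0.  70. -74.]
15 [-54.  22.  92.  -0.  65.  21.]
75 [-54.  22.  92.   0.  65. -39.]
105 [-54.  22.  92.   0.  65. -69.]
-15 [-54.  22.  92.  -0.  65.  51.]
-75 [-54.  22.  92.  -0.  65. 111.]
-105 [-54.  22.  92.  -0.  65. 141.]
165 [ -54.   22.   92.    0.   65. -129.]
```

```bash
python3 - <<'E'
from h import *
movep([.55,.15,.22],down(171))
f=tins(.0765); print(f)
t=[p for p in f if np.hypot(*(p-BAY[3]))<.012]; t=t[0] if t else np.array([.6205,-.067])
pick(t,.026,171)
print(place(CR+[.05,0],.005,178,clear=.075)); gripper_to(.068); up()
print(tins(.0765)); print(tins(.05)); print(read_time())
E
```

```text
{'top': [[0.619, -0.067], [0.539, 0.033]], 'scene': [[0.544, 0.033], [0.622, -0.067]]}
[array([ 0.62026258, -0.0666465 ]), array([0.54131829, 0.0328024 ])]
picked w 0.0402 0.0399 t 6.3083 F [ 0.1  0.5 -1.4]
placed at tcp [0.5414 0.3728 0.042 ] df [-1.   0.4 -0.5]
True
{'top': [[0.619, -0.067], [0.539, 0.032]], 'scene': [[0.541, 0.034], [0.622, -0.067]]}
[array([ 0.62042321, -0.0667736 ]), array([0.54013169, 0.03300167])]
{'top': [[0.624, 0.189], [0.629, -0.235], [0.515, -0.264]], 'scene': [[0.627, 0.191], [0.519, -0.263], [0.633, -0.234]]}
[array([0.62519443, 0.18971148]), array([ 0.63116253, -0.23413973]), array([ 0.51732236, -0.26314785])]
13.5417
```

The jaws closed to 40 mm and the tin stayed in its bay, so the grasp missed. I'll lower the gripper there without closing and look.

```bash
python3 - <<'E'
from h import *
gripper_to(.08)
t=[.6203,-.0667]
go(t,H,171); go(t,.026+.07,v=.2); print(read_ee_pos(),read_tcp_rot(),read_gripper_width())
go(t,.062,v=.08); print(read_ee_pos(),read_tcp_rot(),read_gripper_width(),read_wrist_force())
for n in ("scene","top"):
    im,d=read_camera(n); u,v=proj(n,[t[0],t[1],.1]).astype(int); print(u,v)
    cv2.imwrite(f"pics/dbg_{n}.png",cv2.resize(im[max(v-80,0):v+80,u-100:u+100],None,fx=4,fy=3.7,interpolation=cv2.INTER_CUBIC))
E
```

```text
[ 0.62096219 -0.06624858  0.09689857] [-1.79993984e+02  6.87700648e-02  1.71051500e+02] 0.07951464480308658
[ 0.62026979 -0.06674933  0.0618504 ] [ 1.79998569e+02 -2.16756039e-02  1.70996511e+02] 0.08005728045362681 [ 0.22803739 -0.61284368  0.78907896]
312 263
345 208
```

View pics/dbg_scene.png

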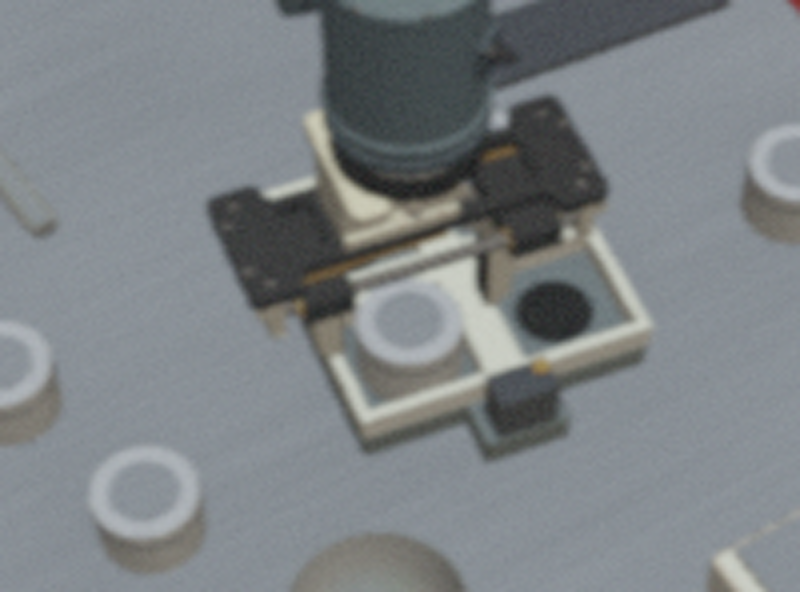

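View pics/dbg_top.png

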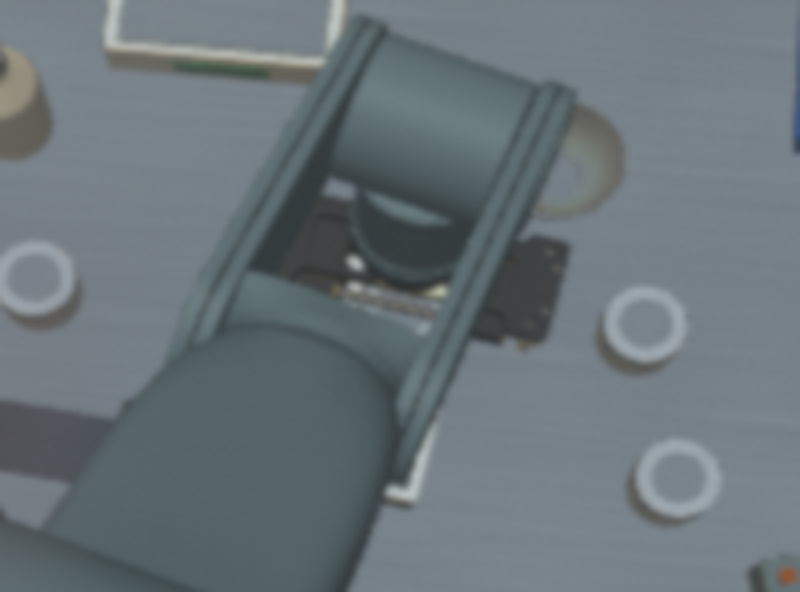

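The scene crop shows the fingers (330,330) and (495,280) lying behind the tin (408,320), toward the hinge. I'll measure where the fingers really are from the depth.

```bash
python3 - <<'E'
from h import *
t=np.array([.6203,-.0667])
im,d=read_camera("scene"); W=cloud("scene",d)
for p in ([*t,.1],[*t,.051],[*t,.076]): print(proj("scene",p))
for z0,z1 in((.05,.06),(.06,.07),(.08,.1),(.1,.12)):
    P=box(W,.52,.72,-.2,.08,z0,z1)
    R=(P[:,:2]-t); q=np.stack([R@ex,R@ey],-1)*1000
    for nm,s in(("+y",(q[:,1]>32)&(q[:,1]<75)),("-y",(q[:,1]<-32)&(q[:,1]>-75))):
        m=q[s&(abs(q[:,0])<45)]
        if len(m): print(z0,nm,len(m),"x' ",np.percentile(m[:,0],[2,50,98]).round(1),"y'",np.percentile(m[:,1],[2,50,98]).round(1))
cv2.imwrite("pics/dbg2.png",cv2.resize(im[200:330,240:400],None,fx=5,fy=4.6,interpolation=cv2.INTER_NEAREST))
E
```

```text
[312.68882812 263.1485856 ]
[312.87128978 274.96741749]
[312.77963625 269.03062136]
0.05 +y 17 x'  [-33.4  -1.3  36.1] y' [34.1 46.3 62.9]
0.05 -y 9 x'  [-1.9 25.1 35.6] y' [-41.8 -37.8 -36.3]
0.06 +y 3 x'  [44.3 44.6 44.6] y' [35.4 44.3 48.9]
0.08 +y 44 x'  [-6.1  8.4 12. ] y' [41.5 44.2 54.4]
0.08 -y 34 x'  [ 0.2  9.5 11.1] y' [-53.3 -45.9 -38.6]
0.1 +y 49 x'  [-6.8  9.4 11.7] y' [41.5 46.6 55.4]
0.1 -y 36 x'  [ 5.9  9.4 11.7] y' [-54.1 -47.2 -38.7]
```

View pics/dbg2.png

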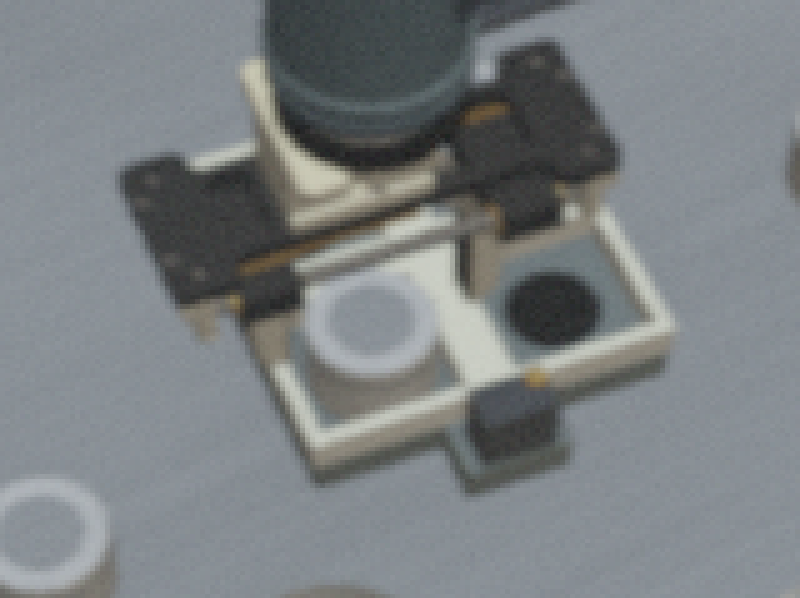

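```bash
python3 - <<'E'
from h import *
t=np.array([.6203,-.0667])
im,d=read_camera("scene"); W=cloud("scene",d)
P=box(W,.55,.72,-.2,.08,.03,.2)
R=(P[:,:2]-t); q=np.c_[np.stack([R@ex,R@ey],-1),P[:,2]]*1000
for nm,s in(("+y",(q[:,1]>38)&(q[:,1]<60)),("-y",(q[:,1]<-38)&(q[:,1]>-60))):
    m=q[s&(q[:,0]>3)&(q[:,0]<16)]
    print(nm,np.histogram(m[:,2],np.arange(30,180,5)))
# also body
m=q[(abs(q[:,1])>60)&(abs(q[:,1])<100)&(abs(q[:,0])<50)]
print(np.histogram(m[:,2],np.arange(30,200,5)))
print(read_ee_pos())
E
```

```text
+y (array([ 0,  0, 10, 29,  3,  0,  0,  0,  0,  2,  5, 10, 10,  9, 12,  6, 11,
        9, 13,  9,  3,  5,  0,  0,  3,  2,  3,  1,  2]), array([ 30,  35,  40,  45,  50,  55,  60,  65,  70,  75,  80,  85,  90,
        95, 100, 105, 110, 115, 120, 125, 130, 135, 140, 145, 150, 155,
       160, 165, 170, 175]))
-y (array([ 2,  2,  5,  7,  0,  0,  0,  0,  0,  1,  3, 13,  8,  7,  9, 12,  5,
       11,  3,  0,  0,  0,  0,  0,  0,  0,  0,  0,  0]), array([ 30,  35,  40,  45,  50,  55,  60,  65,  70,  75,  80,  85,  90,
        95, 100, 105, 110, 115, 120, 125, 130, 135, 140, 145, 150, 155,
       160, 165, 170, 175]))
(array([59, 21, 23, 41,  3,  0,  0,  0,  0,  0,  0,  0,  0,  0,  0,  0,  0,
        0,  0,  0,  0,  0,  0,  0,  0,  0,  1, 20, 25, 46, 49, 94, 30]), array([ 30,  35,  40,  45,  50,  55,  60,  65,  70,  75,  80,  85,  90,
        95, 100, 105, 110, 115, 120, 125, 130, 135, 140, 145, 150, 155,
       160, 165, 170, 175, 180, 185, 190, 195]))
[ 0.62073458 -0.06683535  0.06256866]
```

The fingertips really sit near z=0.080, where the TCP reading implies 0.051. That is about 29 mm of tool offset. I'll check whether it is constant across poses before compensating.

```bash
python3 - <<'E'
from h import *
up()
for x,y in((.62,-.067),(.62,.1),(.45,-.2),(.54,.30),(.75,-.05)):
    go([x,y],.2,171,v=.4); wait(.3)
    e=np.mean([read_ee_pos() for _ in range(8)],0)
    im,d=read_camera("scene"); W=cloud("scene",d)
    R=W[...,:2]-e[:2]; a=R@ex; b=R@ey
    m=(abs(a)<.03)&(abs(b)<.07)&(abs(b)>.036)&(W[...,2]>.15)&(W[...,2]<.30)
    q=np.c_[a[m],b[m],W[m][:,2]]*1000
    f=q[(q[:,2]<230)]
    zz=np.sort(f[:,2])
    print(e.round(4),len(f),"low z",zz[[0,2,5,10]].round(1),"a",np.percentile(f[:,0],[1,99]).round(1),"b+",np.percentile(f[f[:,1]>0][:,1],[1,99]).round(1),"b-",np.percentile(f[f[:,1]<0][:,1],[1,99]).round(1))
E
```

```text
[ 0.62   -0.067   0.1998] 62 low z [212.2 215.4 217.1 218.3] a [-5.  11.2] b+ [41.  54.7] b- [-52.9 -38.6]
[0.6202 0.0985 0.2   ] 68 low z [214.1 215.7 216.5 220.3] a [-7.2 11.3] b+ [41.  54.9] b- [-53.6 -39.2]
[ 0.4506 -0.1988  0.1999] 60 low z [213.9 214.3 217.1 218.6] a [-7.9 11.7] b+ [41.6 54.3] b- [-52.1 -38.3]
[0.5402 0.299  0.2003] 65 low z [215.9 217.2 217.9 219.1] a [-6.7 13. ] b+ [39.5 53.8] b- [-54.  -40.3]
[ 0.7498 -0.0485  0.2006] 64 low z [214.2 216.3 217.5 218.8] a [-7.6 10.5] b+ [40.7 55.2] b- [-52.7 -39.2]
```

The offset is a constant 25–27 mm in z, with x and y correct to about 2 mm. I'll pin it down with a gentle force-guarded touch on bare bench.

```bash
python3 - <<'E'
from h import *
go([.6,0],.2); go([.38,-.02],.2,171,v=.4); gripper_to(.01)
go([.38,-.02],.02,v=.2); wait(.3)
f0=np.mean([read_wrist_force() for _ in range(5)],0); z=.02
while z>-.03:
    z-=.001; go([.38,-.02],z,v=.03)
    f=np.mean([read_wrist_force() for _ in range(3)],0)-f0
    if abs(f[2])>4: break
print(z,f,np.mean([read_ee_pos() for _ in range(8)],0),read_time())
go([.38,-.02],.1,v=.2)
E
```

```text
-0.015000000000000017 [-0.87400213  1.03456401  4.42825025] [ 0.38011565 -0.02004057 -0.01484017] 36.6167
```

Tips touch at a reading of −0.0145, so the true TCP sits 25.5 mm above the reading. I'll compensate and continue.

```bash
python3 - <<'E'
s=open('h.py').read()
s=s.replace('H=.20\n','H=.20\nD=.0255\ndef pos():\n    p=np.array(read_ee_pos()); p[2]+=D; return p\n')
s=s.replace('[xy[0],xy[1],z],None','[xy[0],xy[1],z-D],None').replace('read_ee_pos(); move_linear([p[0],p[1],z],v=v)','pos(); move_linear([p[0],p[1],z-D],v=v)')
s=s.replace('p=read_ee_pos()\n','p=pos()\n').replace('np.round(read_ee_pos(),4)','np.round(pos(),4)')
open('h.py','w').write(s)
E
grep -n "pos()" h.py
cat > d1.py <<'E'
from h import *
up(); gripper_to(.08); go(BAY[3],H,171,v=.4)
pick([.6203,-.0667],.026,171)
if read_gripper_width()>.054:
    print(place(CR+[.05,0],.005,178,clear=.075)); gripper_to(.068); up()
    print(tins(.0765)); print(tins(.05)); 
print(read_time())
E
python3 d1.py
```

```text
11:def pos():
12:    p=np.array(read_ee_pos()); p[2]+=D; return p
36:    p=pos(); move_linear([p[0],p[1],z-D],v=v)
38:    p=pos()
56:    print("placed at tcp",np.round(pos(),4),"df",f.round(1))
picked w 0.0575 0.0575 t 42.6417 F [-0.  -0.5 -2.9]
placed at tcp [0.5414 0.3728 0.042 ] df [-1.4  0.2  1.2]
True
{'top': [[0.539, 0.032]], 'scene': [[0.542, 0.033]]}
[array([0.5402019 , 0.03270141])]
{'top': [[0.624, 0.188], [0.63, -0.234], [0.533, -0.247]], 'scene': [[0.543, 0.373], [0.627, 0.189], [0.538, -0.246], [0.633, -0.234]]}
[array([0.62509957, 0.18887855]), array([ 0.63114962, -0.2339353 ]), array([ 0.535708 , -0.2461963])]
49.65
```

The grasp works now, and the tin knocked aside shows at its new place (0.536,−0.246). Next come the second dried tin and the first fresh tin.

```bash
cat > d2.py <<'E'
from h import *
def close(xy,l,r=.04):
    c=[p for p in l if np.hypot(*(p-xy))<r]; return c[0] if c else None
pick([.5402,.0327],.026,171)
if read_gripper_width()<.054: print("MISS"); raise SystemExit
print(place(CR-[.05,0],.005,178,clear=.075)); gripper_to(.068); up()
f=tins(.05); t=close([.625,.189],f); print(f)
pick(t,0,171)
if read_gripper_width()<.054: print("MISS"); raise SystemExit
ok=place(BAY[2],.026,171); print(ok,read_time())
if ok: gripper_to(.068); up(); go([.55,.1],H,v=.4); print(tins(.0765)); print(read_time())
E
python3 d2.py
```

```text
picked w 0.0578 0.0572 t 53.8333 F [-0.3  0.1 -2.9]
placed at tcp [0.4414 0.3728 0.042 ] df [-0.6  0.6  0.1]
True
{'top': [[0.624, 0.189], [0.629, -0.235], [0.535, -0.247]], 'scene': [[0.443, 0.374], [0.544, 0.374], [0.627, 0.191], [0.539, -0.246], [0.634, -0.234]]}
[array([0.62567379, 0.18964032]), array([ 0.63132418, -0.23420108]), array([ 0.53687999, -0.24625536])]
picked w 0.0572 0.0576 t 64.5917 F [-0.8 -0.3 -3.2]
placed at tcp [0.632  0.0209 0.063 ] df [-1.3 -0.8 -1.2]
True 68.0
{'top': [[0.631, 0.021]], 'scene': [[0.633, 0.022]]}
[array([0.63215847, 0.02127013])]
69.675
```

```bash
cat > d3.py <<'E'
from h import *
from d2h import close
for xy,b in (([.537,-.246],1),([.631,-.234],3)):
    f=tins(.05,show=False); t=close(xy,f,.06); print(f,t)
    if t is None: t=np.array(xy)
    pick(t,0,171)
    if read_gripper_width()<.054: print("MISS"); raise SystemExit
    ok=place(BAY[b],.026,171); print(ok,read_time())
    if not ok: raise SystemExit
    gripper_to(.068); up()
    if b==3: go([.5,.2],H,v=.4)
    print(tins(.0765)); print(read_time())
E
cat > d2h.py <<'E'
import numpy as np
def close(xy,l,r=.04):
    c=[p for p in l if np.hypot(*(p-xy))<r]; return min(c,key=lambda p:np.hypot(*(p-xy))) if c else None
E
python3 d3.py; ls -t pics | head -3
```

```text
[array([ 0.63064695, -0.23405878]), array([0.54111852, 0.37309889]), array([ 0.53613716, -0.24611385]), array([0.44205319, 0.37303521])] [ 0.53613716 -0.24611385]
picked w 0.0574 0.0575 t 74.225 F [ 0.  -0.1 -2.3]
placed at tcp [ 0.529  -0.0539  0.063 ] df [-0.  -0.4  1. ]
True 77.7083
{'top': [], 'scene': [[0.531, -0.052], [0.633, 0.022]]}
[]
78.95
[array([ 0.63073454, -0.23413938]), array([0.54146285, 0.3734304 ]), array([0.44215212, 0.3722549 ])] [ 0.63073454 -0.23413938]
picked w 0.0573 0.0574 t 83.0333 F [-0.6 -0.2 -2.6]
placed at tcp [ 0.6179 -0.068   0.063 ] df [ 0.4 -0.1  0.3]
True 86.4333
{'top': [[0.63, 0.021], [0.617, -0.068], [0.528, -0.053]], 'scene': [[0.531, -0.053], [0.633, 0.022], [0.62, -0.067]]}
[array([0.63152193, 0.02167172]), array([ 0.61827442, -0.06741022]), array([ 0.52988986, -0.0529409 ])]
88.5583
scene_88.6.png
top_88.5.png
scene_79.0.png
```

View pics/top_88.5.png

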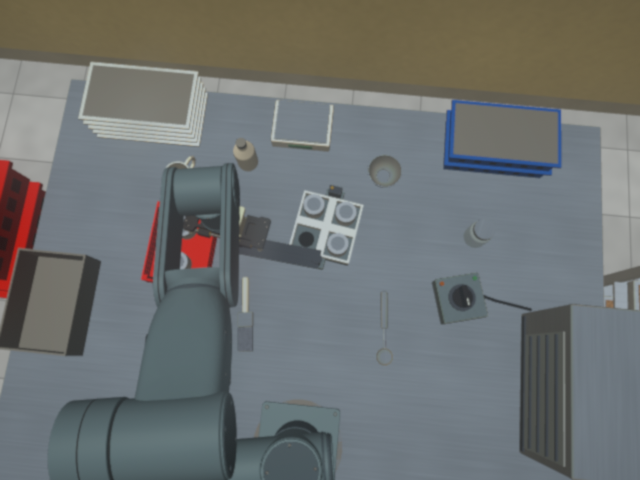

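View pics/scene_88.6.png

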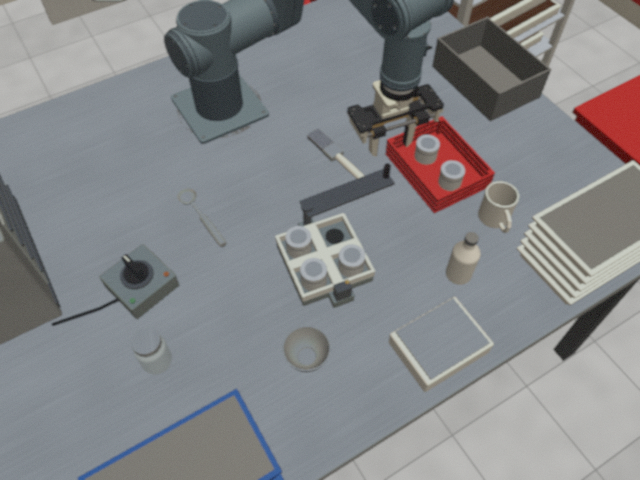

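```bash
python3 - <<'E'
from h import *
# plan keeper arc; measured peg
P0=np.array([.4982,.2005]); r=P0-HINGE; print(np.hypot(*r),np.degrees(np.arctan2(r[1],r[0])))
for a in np.linspace(84.9,-9,8):
    p=HINGE+.204*np.array([np.cos(np.radians(a)),np.sin(np.radians(a))])
    # jaws tangential: jaw dir = a+90 -> yaw = a+180 or a ; 
    print(round(a),p.round(3),[np.round(ik([*p,.08],down(y)),0).tolist() for y in (a+180,a)])
E
```

```text
0.2018879689671457 84.75822639876039
85 [0.498 0.203] [[10.0, 20.0, 99.0, 0.0, 61.0, -165.0], [10.0, 20.0, 99.0, -0.0, 61.0, 15.0]]
71 [0.545 0.193] [[8.0, 24.0, 93.0, 0.0, 63.0, -153.0], [8.0, 24.0, 93.0, -0.0, 63.0, 27.0]]
58 [0.588 0.173] [[6.0, 27.0, 88.0, 0.0, 65.0, -142.0], [6.0, 27.0, 88.0, -0.0, 65.0, 38.0]]
45 [0.625 0.143] [[3.0, 30.0, 84.0, 0.0, 67.0, -132.0], [3.0, 30.0, 84.0, -0.0, 67.0, 48.0]]
31 [0.654 0.105] [[-0.0, 32.0, 80.0, 0.0, 68.0, -122.0], [-0.0, 32.0, 80.0, -0.0, 68.0, 58.0]]
18 [0.674 0.062] [[-4.0, 33.0, 78.0, 0.0, 69.0, -112.0], [-4.0, 33.0, 78.0, -0.0, 69.0, 68.0]]
4 [0.683 0.015] [[-8.0, 34.0, 77.0, 0.0, 70.0, -102.0], [-8.0, 34.0, 77.0, -0.0, 70.0, 78.0]]
-9 [ 0.681 -0.032] [[-12.0, 34.0, 77.0, 0.0, 70.0, -93.0], [-12.0, 34.0, 77.0, -0.0, 70.0, 87.0]]
```

Three tins stand in the bays, with bay0 at top (306,239) empty. Both dried tins stand upright in the crate (scene (427,150), (452,175)), and no further tin is visible. Now the keeper.

```bash
cat > d4.py <<'E'
from h import *
def pt(a,r=.204): return HINGE+r*np.array([np.cos(np.radians(a)),np.sin(np.radians(a))])
a=84.8; p=np.array([.4985,.2015])
go(p,H,a,v=.3); gripper_to(.045); go(p,.14,v=.2); wait(.2)
f0=np.mean([read_wrist_force() for _ in range(4)],0)
go(p,.109,v=.08); print("df",np.mean([read_wrist_force() for _ in range(4)],0)-f0)
gripper_to(.0); print("w",read_gripper_width())
for a in (75,65,55,45,35,25,15,7,0,-5,-8,-9.5):
    q=pt(a); move_linear([q[0],q[1],.109-D],down(a),v=.12)
    f=np.mean([read_wrist_force() for _ in range(3)],0)-f0
    print(a,f.round(1),round(read_gripper_width(),4))
    if np.linalg.norm(f)>30: break
print(read_time(),pos())
E
python3 d4.py
```

```text
df [ 0.06572256 -0.38908317 -0.14354819]
w 0.015302464215416214
75 [-1.4 -6.1  4.1] 0.0153
65 [-1.4 -5.9  3.6] 0.0154
55 [-2.2 -5.7  5.3] 0.0154
45 [-3.  -4.7  4.5] 0.0156
35 [-3.4 -3.5  4.9] 0.0153
25 [-2.1 -2.4  4.3] 0.0156
15 [-1.1 -2.6  5. ] 0.0155
7 [-0.5 -2.3  4.2] 0.0155
0 [ 2.2 -1.3  4.3] 0.0154
-5 [4.  1.2 3.4] 0.0153
-8 [ 1.7 -9.4  2.8] 0.0152
-9.5 [ 4.2 -0.1  3.6] 0.0151
97.2667 [ 0.68144368 -0.03379099  0.10913594]
```

```bash
cat > d5.py <<'E'
from h import *
from d4h import pt
for a in (-10,-10.5,-11):
    q=pt(a); move_linear([q[0],q[1],.109-D],down(a),v=.05); wait(.2)
    f=np.mean([read_wrist_force() for _ in range(4)],0); print(a,f.round(1),pos().round(4))
    if f[1]>9: break
q=pt(-9.3); 
gripper_to(.045); up(v=.15); print(read_time())
go([.6,-.3],H,171,v=.35)
im,d=read_camera("scene"); W=cloud("scene",d); rect(box(W,.4,.72,-.12,.1,.086,.094),"bar")
P=box(W,.6,.72,-.1,.06,.11,.136);rect(P,"peg"); print(np.median(P,0)); cv2.imwrite("pics/k1.png",im)
im,d=read_camera("top"); W=cloud("top",d); rect(box(W,.4,.72,-.12,.1,.086,.094),"bar");P=box(W,.6,.72,-.1,.06,.11,.136);rect(P,"peg");print(np.median(P,0)); cv2.imwrite("pics/k1t.png",im)
print(read_time())
E
cat > d4h.py <<'E'
from h import *
def pt(a,r=.204): return HINGE+r*np.array([np.cos(np.radians(a)),np.sin(np.radians(a))])
E
python3 d5.py
```

```text
-10 [5.7 6.1 2.9] [ 0.6815 -0.0338  0.1091]
-10.5 [ 7.8 10.5  2.3] [ 0.6815 -0.0338  0.1092]
99.6167Traceback (most recent call last):
  File "d5.py", line 9, in <module>
    go([.6,-.3],H,171,v=.35)
    ~~^^^^^^^^^^^^^^^^^^^^^^
  File "h.py", line 34, in go
    def go(xy,z,yaw=None,v=.3): move_linear([xy[0],xy[1],z-D],None if yaw is None else down(yaw),v=v)
                                ~~~~~~~~~~~^^^^^^^^^^^^^^^^^^^^^^^^^^^^^^^^^^^^^^^^^^^^^^^^^^^^^^^^^^
rig.Unreachable: the arm cannot follow that straight line within its joint ranges
```

The bar met its hard stop (no travel from −10° to −10.5° commanded, tangential force up to 10 N). The move away was refused before moving, so I'll take a different wrist yaw, check the bar and then do the knob.

```bash
cat > d6.py <<'E'
from h import *
up(); go([.55,-.30],H,15.5,v=.3)
for n in("scene","top"):
    im,d=read_camera(n); W=cloud(n,d); rect(box(W,.4,.72,-.12,.1,.086,.094),"bar")
    P=box(W,.6,.72,-.1,.06,.11,.136);rect(P,"peg"); print(np.median(P,0)); cv2.imwrite(f"pics/k1{n}.png",im)
    rect(box(W,.33,.5,-.48,-.3,.090,.106),"knob")
print(read_time())
E
python3 d6.py
```

```text
bar 1698 c [582.5 -16.7] size [ 51.2 225.3] ang 81.04
peg 76 c [683.1 -33.4] size [15.3 15. ] ang 84.17
[ 0.68505012 -0.03471791  0.12817418]
knob 173 c [ 422.3 -394.6] size [57.4 13.8] ang 15.75
bar 1179 c [577.9 -17.6] size [ 50.  226.9] ang 81.0
peg 37 c [679.5 -33.8] size [15.7 14.1] ang 13.25
[ 0.67715559 -0.03328524  0.12853861]
knob 136 c [ 418.4 -394.3] size [55.7 15.1] ang 16.33
101.0917
```

View pics/k1scene.png

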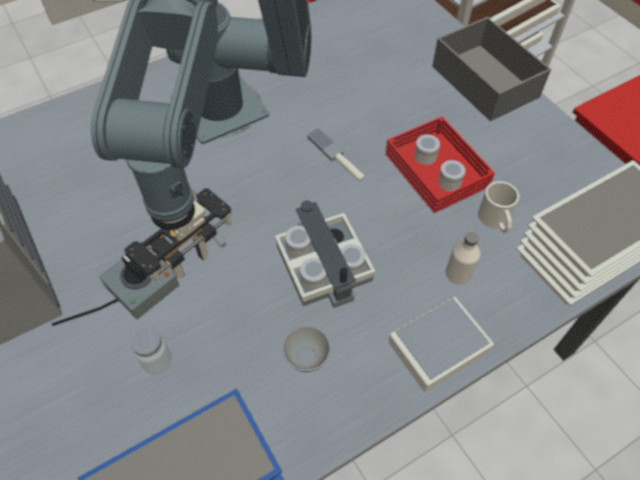

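The bar lies across the middle of the shaker at −9.0°, the same as the tray's angle, with the peg at (343,272) over the catch. Now the knob.

```bash
cat > d7.py <<'E'
from h import *
k=np.array([.4204,-.3945])
go(k,H,15.5,v=.3); gripper_to(.04); go(k,.13,v=.2); wait(.2)
f0=np.mean([read_wrist_force() for _ in range(4)],0); m0=np.mean([read_moment() for _ in range(4)],0)
go(k,.083,v=.08); print("df",(np.mean([read_wrist_force() for _ in range(4)],0)-f0).round(1))
gripper_to(0); print("w",read_gripper_width())
q0=np.array(read_q()); t0=None
for a in (15,30,45,58,64,67,69,71,73):
    q=q0.copy(); q[5]+=a; move_joints(q.tolist()); 
    f=np.mean([read_wrist_force() for _ in range(3)],0)-f0; m=np.mean([read_moment() for _ in range(3)],0)-m0
    print(a,f.round(1),m.round(2),round(read_gripper_width(),4))
    if abs(m[2])>1.2: break
wait(1.2); print("yaw",read_tcp_rot(),read_time())
im,d=read_camera("scene"); cv2.imwrite("pics/kn_hold.png",im)
gripper_to(.09); wait(.5); up(v=.15)
print(read_time())
E
python3 d7.py
```

```text
df [-0.  -0.1 -0.7]
w 0.013845553391981479
15 [-0.9 -2.5 -0.7] [-0.33 -0.04  0.01] 0.0139
30 [-0.1 -2.1 -2.3] [-0.39 -0.02  0.03] 0.0138
45 [-0.1 -3.8 -2.2] [-0.43  0.    0.06] 0.0137
58 [-0.4 -4.3 -2.1] [-0.57  0.02  0.08] 0.0137
64 [ 0.  -4.6 -1.5] [-0.63 -0.01  0.13] 0.0136
67 [-0.3 -4.7 -2. ] [-0.67  0.07  0.11] 0.0135
69 [ 0.1 -4.8 -2.4] [-0.8   0.18  0.16] 0.0139
71 [-0.3 -5.9 -2.4] [-0.84  0.12  0.51] 0.0137
73 [-2.8 -4.3 -1.2] [-0.78  0.32  0.53] 0.014
yaw [ 1.79971500e+02 -1.46007701e-01 -5.74509414e+01] 107.9583
110.7
```

The moment about z jumped from 0.16 to 0.5 N·m past 69°, so the stop was reached and held 1.2 s. Final check next.

```bash
cat > d8.py <<'E'
from h import *
up(.25)
go([.35,-.25],.25,v=.3)
for n in("scene","top"):
    im,d=read_camera(n); W=cloud(n,d); rect(box(W,.33,.5,-.48,-.3,.090,.106),"knob")
    rect(box(W,.4,.72,-.12,.1,.086,.094),"bar"); cv2.imwrite(f"pics/end_{n}.png",im)
print(read_time(),pos())
E
python3 d8.py
```

```text
knob 182 c [ 422.4 -394. ] size [58.6 14.6] ang 15.61
bar 1705 c [579.7 -16.1] size [ 51.5 230. ] ang 81.12
knob 0 c [0. 0.] size [0. 0.] ang 0.0
bar 1191 c [577.7 -17.3] size [ 50.1 227.6] ang 80.99
111.8417 [ 0.35070136 -0.25158541  0.24967853]
```

View pics/end_scene.png

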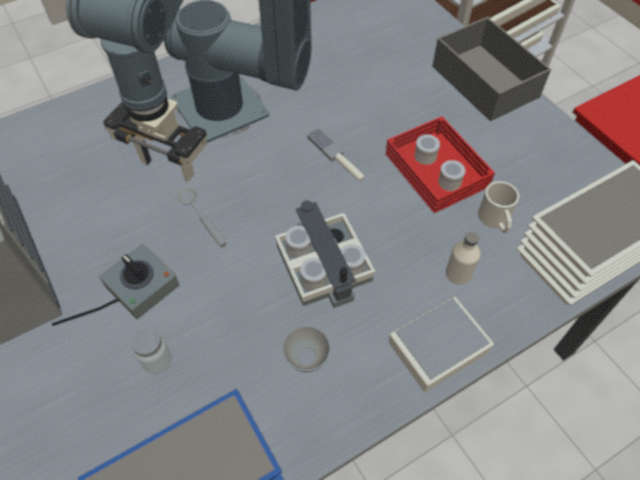

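View pics/end_top.png

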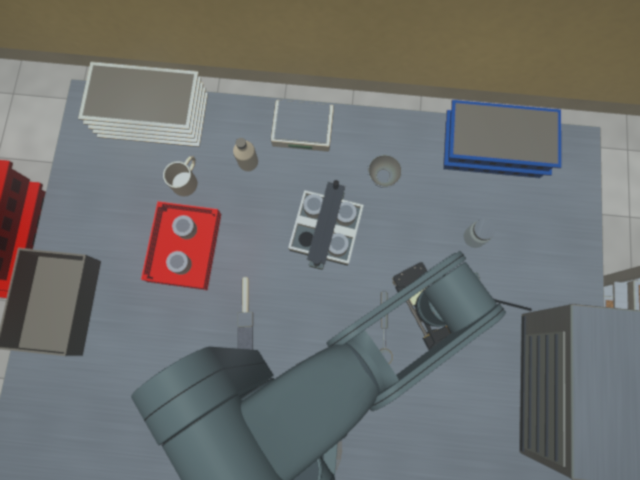

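The knob is back at its rest angle (15.6°, as at the start). The bar is shut at (323,225) in the top view, with three tins in the bays. The dried tins stand in the crate at (182,226) and (177,262), and the other things are where they were. I'm handing in.

```bash
python3 -c "
from rig import *
close_job(); print(read_time())"
```

```text
the job is handed in; nothing more can be done
the job is handed in; nothing more can be done
```

The job is done and handed in at about 112 s. Both dried tins stand in the red crate. The three fresh tins that were present each stand in a bay of their own (bays 1, 2 and 3); bay 0 is empty. I then swung the keeper shut, turned the start knob clockwise to its stop, held it there about 1.2 s and released it.

**Last checks:**
- **Tins:** before the keeper was shut, the measured tin tops were at bay height and within about 2 mm of the bay centres. The last pictures show all five tins upright and the other things where they started.
- **Keeper:** it went past the click and met its hard stop. The bar lies at −9.0°, in line with the tray's fitted angle.
- **Knob:** the moment about its axis jumped from 0.16 to 0.5 N·m past 69°, which marks the stop. After release it read 15.6°, the same as at the start. Only the scene camera could confirm this, because the arm hid the knob from the top camera.

**What disagreed or went wrong:**
- **Gripper height:** the fingertips sat 25.5 mm higher than the stated TCP implied. My first grasp missed because of it, with nothing disturbed. I measured the offset with a light touch on the bench and corrected for it from then on.
- **Cameras:** the two views differed by about 4 mm in x, so I averaged them.
- **Knocked tin:** one fresh tin was knocked about 2.5 cm aside during the run. I found it again and placed it.

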